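Load copper canisters single file into the annealing heater's lane and set the heat dial

TASK

Slide the three copper canisters along the table, without lifting or tipping them, into the lane between the two steel guide rails, so that they stand upright in single file, the first against the heater's gate and each of the others touching the one before. Then turn the heat dial clockwise until its yellow pointer stands at the red mark on the scale ring. Leave everything else on the table where it is.

Things in the scene. Friction and masses are not known exactly. Their poses are not given: they have to be found in the camera images.
- can0: one of three identical closed copper canisters with a brass band and brass disc on top: upright cylinder, diameter 88 mm, height 70 mm, about 0.45 kg (0.3 to 0.65), friction on the table about 0.5 to 0.75; smooth, nothing to grip on top. Origin at the centre of its underside, z up. Too wide for a normal grasp: push it low.
- can1: one of three identical closed copper canisters with a brass band and brass disc on top: upright cylinder, diameter 88 mm, height 70 mm, about 0.45 kg (0.3 to 0.65), friction on the table about 0.5 to 0.75; smooth, nothing to grip on top. Origin at the centre of its underside, z up. Too wide for a normal grasp: push it low.
- can2: one of three identical closed copper canisters with a brass band and brass disc on top: upright cylinder, diameter 88 mm, height 70 mm, about 0.45 kg (0.3 to 0.65), friction on the table about 0.5 to 0.75; smooth, nothing to grip on top. Origin at the centre of its underside, z up. Too wide for a normal grasp: push it low.
- gate (a point): point on the table at the middle of the heater's closed gate (the lane's end stop, dark plate 85 mm high). Fixed in a run. Its y axis points along the lane into the heater, x across the lane, z up. The lane lies on its -y side, centred on x = 0, on the bare table. Three canisters fully home have their centres 44, 132 and 220 mm from the gate. Behind: green heater, 300 mm wide, 180 high.
- mouth (a point): point on the table in the middle of the lane, 285 mm from the gate, where the two fixed parallel steel rails begin (96 mm apart inside, 10 mm thick, 32 mm high). Same axes as the gate. Outward from here two yellow guides of the same height, 50 mm long, flare by 0.65 rad to each side: 325 mm from the gate the opening is about 156 mm wide.
- dial (a joint): heat dial on top of a fixed grey box 110 x 110 x 50 mm; angle in rad, range 0 to 3.6, grows clockwise seen from above; stiff enough to stay where it is left, turns with about 0.04 N m. The red mark is 0.6 to 1.45 rad clockwise of the pointer at the start.
- dial_grip (a point): point on the dial's vertical axis at the height to grip (83 mm above the table). The dial is a black disc of 60 mm diameter with an upright bar grip across it, 56 mm long, 14 mm thick, whose top is 93 mm and whose foot is 63 mm above the table; grip the bar across its thickness from above.
- dial_pointer (a point): point at the tip of the dial's yellow pointer, 40 mm from the dial's axis, in line with the bar grip; it turns with the dial. The yellow line is only on the pointer's half of the bar.
- mark (a point): point of the red mark on the aluminium scale ring round the dial, 40 mm from the dial's axis. Fixed during a run. The red tab itself is 9 mm wide, on the ring of 104 mm diameter with fine black ticks.
- jug: bystander: brass jug, upright, 64 mm diameter, 130 mm tall, loose; origin at the centre of its underside
- tin: bystander: steel tin with red lid, upright, 60 mm diameter, 70 mm tall, loose; origin at the centre of its underside
- block: bystander: dark steel block 60 x 60 x 50 mm, loose; origin at the centre of its underside
- hammer: bystander: hammer lying flat, 260 mm long along its x axis, head at +x, under 50 mm high, to the left; origin near the middle of its length on the table
- mug: bystander: blue mug, 76 mm diameter, 85 mm tall, at the far side; origin at the centre of its underside
- wrench: bystander: wrench lying flat, 180 mm long along its x axis, on the right; origin near its middle
There are look-alikes about, which are no part of the job. Leave any purple look-alike of the part that bears dial alone. What is shaped like the can2 but purple is not meant.

How it is judged:
By the outcome, as a careful person would: the job done as asked, in the order asked, and still so for the second after the job is handed in, with the robot touching nothing.
It also fails if it takes over 72 s, if anything falls off the work surface, if the arm or the gripper's body presses on something with over 40 N, if the wrist force passes 120 N, or if a joint passes its speed limit or range.

ROBOT

A 7-joint arm with a two-finger parallel gripper is mounted at the origin on the work surface. World frame = base frame: x ahead of the robot, y to its left, z up, the work surface at z = 0. Lengths are in m, angles in rad, forces in N, time in s.
With the tool pointing down it reaches from about 0.4 to 0.9 m from the base axis. Payload 5.5 kg.
Tool frame: the origin (TCP) lies on the mounting face of the last link; the fingertips stand tcp_to_tips ahead of it and the grasp point (between the pads) lies 159 mm ahead of it (tcp_to_tips is the distance from the TCP to the fingertips, in m); z points along the fingers, y is the line along which they close (so a half turn about z gives the same grasp; the last joint's range is limited). The gripper opens to 92 mm and grips with 3 to 60 N. Pads are 19 mm wide; open, the fingers measure 130 mm over their backs; the gripper's body (75 mm by 190 mm) begins 47 mm behind the grasp point.
Start: joints at [1.385, 0.501, -0.427, 1.55, 0.221, 1.138, -0.21], TCP at [0.282, -0.586, 0.405] pointing down, gripper open.
Joint ranges: [-2.88, 2.88], [-0.31, 2.03], [-1.54, 1.56], [0.2, 2.42], [-1.41, 4.55], [0.19, 2.02], [-2.57, 2.57]. Speed limits (rad/s): [2.57, 2.57, 3.14, 3.14, 3.14, 3.14, 3.14].

INTERFACE

Orientations are given as a rotation vector (axis times angle).
In Python, from plant import sense, camera, close_job, tcp_to_tips gives the robot as it stands. The module is installed in compiled form; this text tells all that it offers.
- The arm moves only by the tool step_arm, never from a script. Its argument "moves" is text: rows parted by semicolons, each of 7 numbers parted by spaces: the turn, a rotation vector about the tool's x, y, z normalised to -1 to 1, where 1 is pi rad, then the shift along the tool's x, y, z normalised to -1 to 1, where 1 is 800 mm, then the opening, from 0 (shut) to 1 (fully open). In form: rx ry rz tx ty tz hand; .... A call has 1 to 12 rows; each row is the pose to reach, as a shift and turn from the pose commanded when the call began, along the tool's axes at that moment, turning the shorter way round; what a row does not reach only later rows make up. A row lasts 1/8 s, in which the tool goes at most 62.5 mm and 10.7 degrees, less where a joint would pass 70% of its speed; a pose out of reach is approached as far as the arm can. A call with a number of a shift or a turn outside -1 to 1 is refused whole. A call with a gripper value outside its range is refused whole. The fingers move at their own pace and stop on an object; "force" is the grip in N (left out, the last holds). Time passes only in rows, so rows that repeat a pose let the fingers close. It gives the time, the measured TCP pose, the force, the opening and the grip force at its end, in the units of the state.
- sense(): the state, without advancing time (a new reading comes with each control period).
- camera(name): name is "scene" or "top" or "wrist"; returns a dict with "img" (480x640x3 uint8, red, green, blue), "intrinsics" (3x3 intrinsics, pixels), "world_from_camera" (4x4, takes a point from camera to world coordinates). Camera axes: x right, y up, looking along -z (the intrinsics and any distortion apply to the point x, -y, -z); pixel columns grow to the right and rows downward; lengths in m; the calibration is good to about 2 mm. A picture is of the moment at which its call begins. There is no depth.
- close_job(): hands the job in; it is judged then, once.
The state is a dict: "time": time; "qpos": joint angles; "qd": joint speeds; "joint_efforts": joint torques, N m; "position": TCP position; "orientation": TCP orientation; "force": force on the tool from outside, world axes, zero at the start; "ft_torque": the same for the moment, N m; "grip_width": finger opening in m; "gripper_force": force on a finger pad.
Only numpy, scipy, OpenCV 4.12 (cv2) and the standard library are available. Lean on these libraries where they do the work, as an engineer would, in place of code of your own. Each camera call takes 0.05 s, during which the arm holds its last target. There are 200 camera calls.

## Working session

There is one attempt and no reset: what is moved stays moved. The work goes in short steps, Python scripts to look and compute and a tool call to move; the robot and the scene stay as the last step left them, time stands still between calls to the robot, and variables do not carry over. Pictures are saved under pics/ and viewed, at most 10 in all, crops included, and the job is handed in when it is done.

Besides the shell and the picture viewer there is one more tool, called after ">>>" in YAML: its name, and indented under it one key for each argument. step_arm: Moves the arm, as the interface text tells. Its arguments: {"type":"object","properties":{"moves":{"type":"string"},"force":{"type":"number"}},"required":["moves"]}

```bash
mkdir -p pics; python3 - <<'E'
from plant import sense,camera,tcp_to_tips
import cv2,numpy as np
print(tcp_to_tips, sense())
for n in("top","scene"):
    c=camera(n);cv2.imwrite(f"pics/{n}0.png",c["img"][:,:,::-1]);np.savez(f"{n}0.npz",**c);print(n,c["intrinsics"],c["world_from_camera"], c.keys())
E
```

```text
0.178 {'time': 0.0, 'qpos': array([ 1.38519623,  0.50185761, -0.42679881,  1.5514331 ,  0.22080552,
        1.13827406, -0.21032097]), 'qd': array([ 0.00034588, -0.0003926 , -0.00072757,  0.0001092 , -0.0002227 ,
        0.00071018, -0.00014477]), 'joint_efforts': array([ 1.02011189e-03, -5.66606390e+01, -5.81578776e+00, -2.79120845e+01,
       -6.84182555e-02,  3.08547844e-02,  1.57324844e-04]), 'position': array([ 0.2818285 , -0.58534178,  0.4036796 ]), 'orientation': array([-3.06097789e+00, -6.98713705e-01,  5.54071729e-04]), 'force': array([ 0.0867415 , -0.45644903,  0.48249647]), 'ft_torque': array([0.0156618 , 0.01590564, 0.02659918]), 'gripper_force': 0.0, 'grip_width': 0.09214084130838036}
top [[473.78770686   0.         322.11999016]
 [  0.         473.78770686 238.06363354]
 [  0.           0.           1.        ]] [[ 0.03739203  0.97719506 -0.20902546  0.27800622]
 [-0.99928699  0.03765918 -0.00270302  0.00632205]
 [ 0.00523035  0.20897749  0.97790646  1.23939751]
 [ 0.          0.          0.          1.        ]] dict_keys(['img', 'intrinsics', 'world_from_camera'])
scene [[533.47600431   0.         315.32623722]
 [  0.         533.47600431 250.99527148]
 [  0.           0.           1.        ]] [[ 0.71631249 -0.47216843  0.51376395  1.16189405]
 [ 0.69772215  0.47521814 -0.5360518  -0.67874882]
 [ 0.00895679  0.74244508  0.66984705  0.91194081]
 [ 0.          0.          0.          1.        ]] dict_keys(['img', 'intrinsics', 'world_from_camera'])
```

View pics/top0.png

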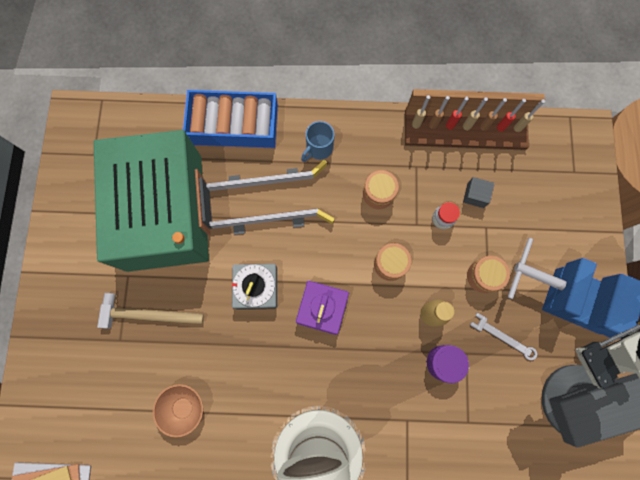

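View pics/scene0.png

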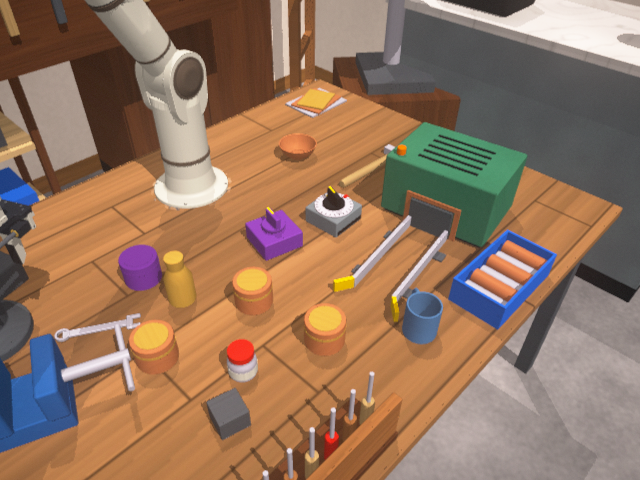

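The top view shows the cans at about (381,186), (394,262) and (492,273). The rails run left to the gate near (205,200), and the grey dial is at (254,287) with its red mark at about (235,285). The scene view shows the vise T-handle (117,320)-(130,390) close to the third can at (153,345).

```bash
cat > h.py <<'E'
import numpy as np,cv2
def ray(c,uv):
    d=np.linalg.inv(c["intrinsics"])@[uv[0],uv[1],1.]; T=c["world_from_camera"]
    d=T[:3,:3]@(d*[1,-1,-1]); return T[:3,3],d/np.linalg.norm(d)
def onz(c,uv,z):
    o,d=ray(c,uv); return o+d*(z-o[2])/d[2]
def proj(c,p):
    T=c["world_from_camera"]; q=T[:3,:3].T@(np.asarray(p,float)-T[:3,3]); q=q*[1,-1,-1]; r=c["intrinsics"]@q; return r[:2]/r[2]
def tri(c1,a,c2,b):
    o1,d1=ray(c1,a);o2,d2=ray(c2,b)
    t=np.linalg.lstsq(np.c_[d1,-d2],o2-o1,rcond=None)[0]; p,q=o1+t[0]*d1,o2+t[1]*d2
    return (p+q)/2,np.linalg.norm(p-q)
def comps(c,lo,hi,amin=15):
    hsv=cv2.cvtColor(c["img"],cv2.COLOR_RGB2HSV); m=cv2.inRange(hsv,lo,hi)
    n,l,s,ce=cv2.connectedComponentsWithStats(m)
    return [(ce[i].round(1),s[i].tolist()) for i in range(1,n) if s[i,4]>=amin],l
E
python3 - <<'E'
from h import *
np.set_printoptions(precision=4,suppress=True)
t=dict(np.load("top0.npz"));s=dict(np.load("scene0.npz"))
h=cv2.cvtColor(t["img"],cv2.COLOR_RGB2HSV);hs=cv2.cvtColor(s["img"],cv2.COLOR_RGB2HSV)
for p in[(381,186),(394,262),(381,172),(180,400),(350,300)]:print(p,h[p[1],p[0]],end=' ')
print()
for c,n in((t,'top'),(s,'sc')):
    for nm,lo,hi in(('brass',(15,140,190),(24,255,255)),('red',(0,180,120),(4,255,255)),('yel',(25,180,150),(32,255,255))):
        for ce,st in comps(c,lo,hi,8)[0]:
            if nm=='brass' and st[4]<100: continue
            print(n,nm,ce,st,onz(c,ce,.07)[:2])
for a,b in(((531,240),(130,390)),((513,297),(117,320)),((519,268),(128,356)),((563,284),(63,375))):print('vise',tri(t,a,s,b))
print('jug top',tri(t,(444,311),s,(174,260)))
for nm,uv,z in(('tinlid',(449,212),.07),('block',(481,190),.05),('mug',(320,135),.085),('rU0',(208,186),.032),('rU1',(312,174),.032),('rL0',(210,224),.032),('rL1',(318,211),.032),('dial',(254,286),.056),('wrL',(478,321),.01),('wrR',(531,352),.01)):print(nm,onz(t,uv,z))
E
```

```text
(381, 186) [ 20 112 219] (394, 262) [ 21 115 208] (381, 172) [ 13 115 218] (180, 400) [ 12 118 204] (350, 300) [ 15 109 162] 
top red [456.1 116.2] [452, 114, 9, 4, 15] [ 0.8749 -0.3361]
top red [510.3 118. ] [506, 115, 9, 6, 19] [ 0.8755 -0.4811]
top red [505.3 123.8] [502, 121, 7, 8, 15] [ 0.8582 -0.467 ]
top red [443.6 218.1] [439, 211, 14, 12, 24] [ 0.5919 -0.2981]
sc brass [315.8  98.4] [297, 88, 38, 21, 490] [-0.031   0.5591]
sc brass [172.7 257.1] [163, 250, 20, 15, 229] [ 0.2963 -0.2532]
sc brass [181.4 286.8] [169, 267, 23, 40, 589] [ 0.39   -0.2951]
sc brass [251.4 279.4] [236, 269, 31, 22, 546] [ 0.4811 -0.1726]
sc brass [343.6 285. ] [333, 279, 22, 13, 174] [ 0.6383 -0.0412]
sc brass [324.7 318.1] [309, 305, 33, 27, 677] [ 0.6745 -0.1397]
sc brass [150.6 335.5] [133, 322, 36, 28, 756] [ 0.4585 -0.4174]
sc red [345.2 195.9] [344, 195, 4, 3, 8] [0.4198 0.208 ]
sc red [240.1 351.7] [227, 340, 27, 25, 537] [ 0.6164 -0.3176]
sc red [330.3 443.6] [325, 431, 14, 28, 237] [ 0.8717 -0.3339]
sc yel [331.4 188.6] [329, 186, 6, 7, 14] [0.371  0.2064]
sc yel [269.5 209.8] [267, 207, 6, 7, 13] [0.3221 0.0253]
sc yel [343.2 279.1] [334, 276, 20, 7, 67] [ 0.6254 -0.0282]
sc yel [394.1 299.5] [392, 297, 5, 7, 22] [0.7443 0.0029]
vise (array([ 0.5428, -0.5153,  0.0743]), np.float64(0.0020892551285732557))
vise (array([ 0.3966, -0.4527,  0.0958]), np.float64(0.006210367056185184))
vise (array([ 0.4716, -0.4794,  0.0742]), np.float64(0.007055745219463636))
vise (array([ 0.4332, -0.5853,  0.0817]), np.float64(0.0006948858640675509))
jug top (array([ 0.3545, -0.2818,  0.1181]), np.float64(0.0025615959179982996))
tinlid [ 0.6086 -0.3122  0.07  ]
block [ 0.6774 -0.4029  0.05  ]
mug [0.7997 0.0253 0.085 ]
rU0 [0.6662 0.3189 0.032 ]
rU1 [0.7107 0.0434 0.032 ]
rL0 [0.5624 0.3045 0.032 ]
rL1 [0.6086 0.0233 0.032 ]
dial [0.402  0.1751 0.056 ]
wrL [ 0.339  -0.3975  0.01  ]
wrR [ 0.2666 -0.5293  0.01  ]
```

```bash
python3 - <<'E'
import cv2
t=cv2.imread("pics/top0.png");s=cv2.imread("pics/scene0.png")
a=cv2.resize(t[150:320,190:350],None,fx=2.5,fy=2.5,interpolation=cv2.INTER_CUBIC)
b=cv2.resize(t[220:390,425:585],None,fx=2.5,fy=2.5,interpolation=cv2.INTER_CUBIC)
cv2.imwrite("pics/crop1.png",cv2.hconcat([a,b]))
E
```

```text
(no output)
```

View pics/crop1.png

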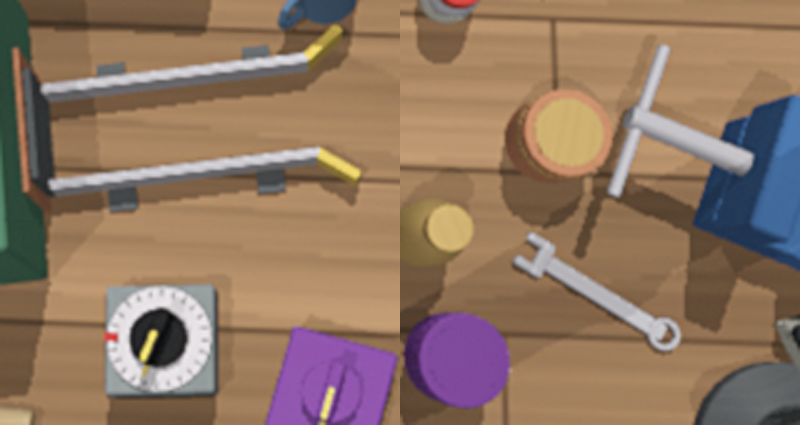

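The crop shows the dial centre at about (254,285). The pointer points down-left to (248,301) and the red mark is on the left at (234,285). The vise handle nearly touches the third can's right side, so that can needs a light straddle-grip from the free side.

```bash
cat >> h.py <<'E'
def cans(c,lo=(18,85,150),hi=(24,255,255)):
    hsv=cv2.cvtColor(c["img"],cv2.COLOR_RGB2HSV); m=cv2.morphologyEx(cv2.inRange(hsv,lo,hi),cv2.MORPH_OPEN,np.ones((3,3)))
    out=[]
    for k in cv2.findContours(m,cv2.RETR_EXTERNAL,cv2.CHAIN_APPROX_NONE)[0]:
        if 350<cv2.contourArea(k)<1500:
            e=cv2.fitEllipse(k)
            if min(e[1])/max(e[1])>.6: out.append((np.round(e[0],1),np.round(e[1],1),onz(c,e[0],.07)[:2].round(4)))
    return out
L0=np.array([.660,.033]); LD=np.array([-.160,.987]); LN=np.array([.987,.160])
E
python3 - <<'E'
from h import *
np.set_printoptions(precision=4,suppress=True)
t=dict(np.load("top0.npz"));s=dict(np.load("scene0.npz"))
for c in(t,s):
    for k in cans(c):print(k)
# rails: bright low-saturation top strips
hsv=cv2.cvtColor(t["img"],cv2.COLOR_RGB2HSV)
m=cv2.inRange(hsv,(0,0,150),(180,45,255))
for (y0,y1) in((168,192),(205,230)):
    P=[]
    for u in range(216,306,3):
        r=np.where(m[y0:y1,u])[0]
        if len(r): P.append(onz(t,(u,y0+r.mean()),.032)[:2])
    P=np.array(P);k=np.polyfit(P[:,1],P[:,0],1);print('rail x=a*y+b',k,len(P),(P[:,0]-np.polyval(k,P[:,1])).std())
# dial
sub=lambda lo,hi,box:[np.array([(x,y) for y,x in np.argwhere(cv2.inRange(hsv[box[1]:box[3],box[0]:box[2]],lo,hi))]).astype(float)+box[:2]][0]
box=(230,262,280,312)
red=np.r_[sub((0,110,100),(8,255,255),box),sub((170,110,100),(180,255,255),box)];yel=sub((20,90,130),(35,255,255),box);blk=sub((0,0,0),(180,255,60),box)
print(len(red),red.mean(0),len(yel),len(blk),blk.mean(0))
h=hsv[262:312,230:280];wm=cv2.inRange(h,(0,0,170),(180,40,255));k=max(cv2.findContours(wm,cv2.RETR_EXTERNAL,cv2.CHAIN_APPROX_NONE)[0],key=cv2.contourArea);e=cv2.fitEllipse(cv2.convexHull(k));ring=np.array(e[0])+(230,262);print('ring',ring,e[1],onz(t,ring,.053))
print('red',onz(t,red.mean(0),.053))
v=cv2.fitLine(yel.astype(np.float32),cv2.DIST_L2,0,.01,.01).ravel();print('yel',yel.mean(0),v, yel[:,1].min(),yel[:,1].max())
print(onz(t,yel.mean(0)+v[:2]*5,.09)-onz(t,yel.mean(0)-v[:2]*5,.09))
# scene
hs=cv2.cvtColor(s["img"],cv2.COLOR_RGB2HSV)
for nm,lo,hi in(('yel',(20,110,130),(35,255,255)),('red',(0,150,100),(6,255,255))):
    q=np.argwhere(cv2.inRange(hs[180:235,300:362],lo,hi))[:,::-1].astype(np.float32)+(300,180);print(nm,len(q),q.mean(0),cv2.fitLine(q,cv2.DIST_L2,0,.01,.01).ravel())
a=cv2.resize(s["img"][175:240,295:370],None,fx=5,fy=5,interpolation=cv2.INTER_CUBIC);b=cv2.resize(t["img"][258:316,226:284],None,fx=5.6,fy=5.6,interpolation=cv2.INTER_CUBIC)
cv2.imwrite("pics/dial.png",cv2.hconcat([a,b[:325] if b.shape[0]>=325 else cv2.copyMakeBorder(b,0,325-b.shape[0],0,0,0)])[:,:,::-1])
E
```

```text
(array([492.2, 272.5]), array([24.8, 26.9]), array([ 0.4566, -0.4168]))
(array([393.8, 259.7]), array([25.3, 26.3]), array([ 0.4796, -0.1717]))
(array([381.4, 185.5]), array([23.6, 25.4]), array([ 0.6729, -0.1385]))
(array([150.6, 335.5]), array([24.2, 34.5]), array([ 0.4585, -0.4174]))
(array([324.8, 318. ]), array([24.2, 31.5]), array([ 0.6744, -0.1395]))
(array([251.5, 279.5]), array([20.5, 29.6]), array([ 0.4815, -0.1727]))
rail x=a*y+b [-0.1642  0.7218] 30 0.0006777053871114045
rail x=a*y+b [-0.1644  0.6145] 30 0.0005460773581364007Traceback (most recent call last):
  File "<stdin>", line 18, in <module>
  File "<stdin>", line 16, in <lambda>
ValueError: operands could not be broadcast together with shapes (0,) (2,)
```

```bash
sed -i 's/^L0=.*/LD=np.array([-.1621,.9868]); LN=np.array([.9868,.1621]); L0=np.array([.6627,.033])/' h.py
cat > dial.py <<'E'
from h import *
def dial(t,s,png=None):
    hs=cv2.cvtColor(s["img"],cv2.COLOR_RGB2HSV);ht=cv2.cvtColor(t["img"],cv2.COLOR_RGB2HSV)
    def pts(h,box,lo,hi): return np.argwhere(cv2.inRange(h[box[1]:box[3],box[0]:box[2]],lo,hi))[:,::-1].astype(float).reshape(-1,2)+box[:2]
    C=None
    for nm,h,c,box in(('top',ht,t,(230,262,280,312)),('scene',hs,s,(303,178,362,235))):
        red=np.r_[pts(h,box,(0,100,100),(9,255,255)),pts(h,box,(172,100,100),(180,255,255))]
        yel=pts(h,box,(22,90,120),(35,255,255)); w=pts(h,box,(0,0,165),(180,50,255))
        print(nm,'red',len(red),red.mean(0) if len(red) else '','yel',len(yel),yel.mean(0) if len(yel) else '')
        e=cv2.fitEllipse(cv2.convexHull(w.astype(np.float32)));r=onz(c,e[0],.053)
        print(' ring',e[0],e[1],r)
        if len(red): d=onz(c,red.mean(0),.053)-r;print(' mark',np.arctan2(d[1],d[0]),np.linalg.norm(d[:2]))
        if len(yel)>4:
            v=cv2.fitLine(yel.astype(np.float32),cv2.DIST_L2,0,.01,.01).ravel()[:2];m=yel.mean(0)
            d=onz(c,m+v*5,.093)-onz(c,m-v*5,.093);p=onz(c,m,.093)-r
            print(' yel dir',np.arctan2(d[1],d[0]),'mean from axis',np.arctan2(p[1],p[0]),np.linalg.norm(p[:2]))
    if png:
        a=cv2.resize(s["img"][175:240,295:370],(375,325),interpolation=cv2.INTER_CUBIC);b=cv2.resize(t["img"][258:316,226:284],(325,325),interpolation=cv2.INTER_CUBIC)
        cv2.imwrite(png,cv2.hconcat([a,b])[:,:,::-1])
E
python3 -c "
from dial import *
dial(dict(np.load('top0.npz')),dict(np.load('scene0.npz')),'pics/dial.png')"
```

```text
top red 16 [233.3125 284.3125] yel 51 [248.66666667 288.88235294]
 ring (251.1426239013672, 284.94635009765625) (44.19178009033203, 46.30807113647461) [0.40470734 0.18282475 0.053     ]
 mark 1.5732125506856283 0.044722470804850104
 yel dir -0.2004008723999061 mean from axis -3.096670956248861 0.014021358142071358
scene red 18 [345.55555556 195.44444444] yel 22 [331.54545455 189.09090909]
 ring (334.857177734375, 206.9740753173828) (28.265090942382812, 49.57609558105469) [0.41839976 0.16967931 0.053     ]
 mark 1.8113774426130038 0.060187439531979206
 yel dir -0.33042689889630705 mean from axis 2.705043129628985 0.026492369211139708
```

View pics/dial.png

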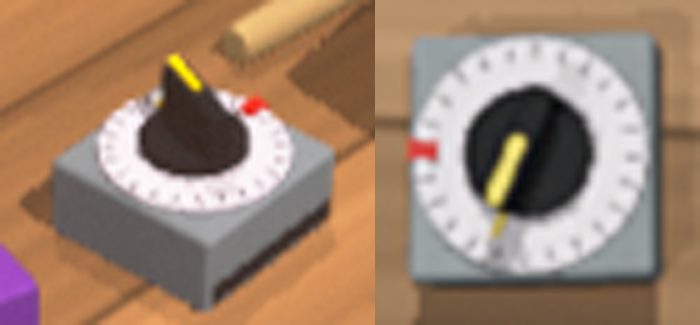

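The dial crop shows the ring centre at about top (253.7,285.3) and scene (333.9,204.7), the mark at top (234.4,284.8) and the pointer tip at top (248,298.2).

```bash
python3 - <<'E'
from h import *
np.set_printoptions(precision=4,suppress=True)
t=dict(np.load("top0.npz"));s=dict(np.load("scene0.npz"))
print(tri(t,(253.7,285.3),s,(333.9,204.7)))
c=onz(t,(253.7,285.3),.053);c2=onz(s,(333.9,204.7),.053);print(c,c2)
for n,k,uv,z,o in(('markT',t,(234.2,284.6),.053,c),('markS',s,(345.6,195.6),.053,c2),('tipT',t,(248,298.2),.058,c),('barT0',t,(495/5.6-375/5.6+226,200/5.6+258),.093,c),('barT1',t,(518/5.6-375/5.6+226,138/5.6+258),.093,c),('barS0',s,(295+175/5,175+60/5),.093,c2),('barS1',s,(295+197/5,175+86/5),.093,c2)):
    p=onz(k,uv,z);d=p-o;print(n,p,np.degrees(np.arctan2(d[1],d[0])),np.linalg.norm(d[:2]))
E
```

```text
(array([0.4055, 0.1781, 0.0488]), np.float64(0.002856623122667936))
[0.4041 0.1764 0.053 ] [0.4098 0.1752 0.053 ]
markT [0.404  0.2253 0.053 ] 90.11859591662497 0.04890574371955927
markS [0.4046 0.2277 0.053 ] 95.68756379513262 0.05275324137154719
tipT [0.371  0.1876 0.058 ] 161.21875490095294 0.03490553489263097
barT0 [0.379  0.1844 0.093 ] 162.32955260807955 0.02634813286937524
barT1 [0.4061 0.1763 0.093 ] -1.7274209208244546 0.0019878244117730896
barS0 [0.385  0.1849 0.093 ] 158.57534663177955 0.0266496709130842
barS1 [0.4092 0.176  0.093 ] 131.9440626711321 0.0010379823700794088
```

```bash
cat >> h.py <<'E'
from scipy.spatial.transform import Rotation as R
def rel(targets):
    from plant import sense
    s=sense(); Rc=R.from_rotvec(s["orientation"])
    print('now',s["position"].round(4),'yaw',np.degrees(np.arctan2(*Rc.as_matrix()[1::-1,0])).round(2),'F',s["force"].round(1),'w',round(s["grip_width"],4),'t',s["time"])
    for x,y,z,yaw in targets:  # z = height of fingertips
        Rt=R.from_euler('ZX',[yaw,180],degrees=True)
        r=(Rc.inv()*Rt).as_rotvec()/np.pi; d=Rc.inv().apply(np.array([x,y,z+.178])-s["position"])/.8
        print(' '.join(f'{v:.4f}' for v in [*r,*d]))
E
python3 - <<'E'
from h import *
np.set_printoptions(precision=4,suppress=True)
t=dict(np.load("top0.npz"));s=dict(np.load("scene0.npz"))
print(tri(t,(428,97),s,(371,374)))
print(onz(t,(404,147),.0),onz(t,(404,147),.06),onz(s,(401,400),.06))
rel([(.6855,-.208,.12,99.33),(.6855,-.208,.025,99.33)])
E
```

```text
(array([ 0.8712, -0.2384,  0.1717]), np.float64(0.0007927601166637067))
[ 0.8116 -0.209   0.    ] [ 0.7857 -0.1986  0.06  ] [ 0.9023 -0.1774  0.06  ]
now [ 0.2818 -0.5854  0.4038] yaw 25.72 F [ 0.9 -0.8 -0.7] w 0.0916 t 0.1
-0.0005 -0.0004 -0.4090 0.6593 -0.2058 0.1327
-0.0005 -0.0004 -0.4090 0.6593 -0.2056 0.2514
```

>>> step_arm:
  moves: "0 0 -0.409 0.6556 -0.2119 0 0.49;0 0 -0.409 0.6556 -0.2119 0 0.49;0 0 -0.409 0.6556 -0.2119 0 0.49;0 0 -0.409 0.6556 -0.2119 0 0.49;0 0 -0.409 0.6556 -0.2119 0 0.49;0 0 -0.409 0.6556 -0.2119 0 0.49;0 0 -0.409 0.6556 -0.2119 0 0.49;0 0 -0.409 0.6556 -0.2119 0 0.49;0 0 -0.409 0.6556 -0.2119 0 0.49;0 0 -0.409 0.6556 -0.2119 0 0.49;0 0 -0.409 0.6556 -0.2119 0 0.49"
  force: 15

```text
time: 1.48
position: [0.6808, -0.2054, 0.4039]
orientation: [-2.032, -2.395, 0.002]
force: [-0.3, 0.2, -0.2]
grip_width: 0.045
gripper_force: 0.0
```

```bash
python3 - <<'E'
from h import *
rel([(.681,-.205,.025,99.33)])
print(__import__('plant').sense()['qpos'])
E
```

```text
now [ 0.6808 -0.2054  0.4039] yaw 99.36 F [-0.3  0.2 -0.2] w 0.045 t 1.475
-0.0005 0.0000 0.0002 0.0005 0.0007 0.2511
[ 0.7132826   0.69079901 -0.74933442  1.36686738  0.47268984  1.26687447
  0.10203755]
```

>>> step_arm:
  moves: "0 0 0 0 0.003 0.251 0.49;0 0 0 0 0.003 0.251 0.49;0 0 0 0 0.003 0.251 0.49;0 0 0 0 0.003 0.251 0.49;0 0 0 0.025 0.005 0.251 0.49;0 0 0 0.05 0.01 0.251 0.49;0 0 0 0.075 0.014 0.251 0.49;0 0 0 0.1 0.0175 0.251 0.49;0 0 0 0.125 0.021 0.251 0.49;0 0 0 0.15 0.024 0.251 0.49;0 0 0 0.175 0.026 0.251 0.49;0 0 0 0.2 0.026 0.251 0.49"

```text
time: 2.98
position: [0.677, -0.0438, 0.2066]
orientation: [2.03, 2.39, 0.002]
force: [1.4, -6.0, 4.7]
grip_width: 0.0448
gripper_force: 3.5
```

```bash
python3 - <<'E'
from h import *
from plant import camera
rel([])
t=camera("top");s=camera("scene")
for c in(t,s):
    for k in cans(c):print(k,'along',(k[2]-L0)@LD,'lat',(k[2]-L0)@LN)
cv2.imwrite("pics/a1.png",cv2.hconcat([cv2.resize(t["img"],(400,300)),cv2.resize(s["img"],(400,300))])[:,:,::-1])
E
```

```text
now [ 0.677  -0.0438  0.2066] yaw 99.3 F [ 1.4 -6.   4.7] w 0.0448 t 2.975
(array([393.8, 259.8]), array([25.4, 26.3]), array([ 0.4794, -0.1717])) along -0.17228503 lat -0.21406230999999998
(array([150.6, 335.5]), array([24.4, 34.6]), array([ 0.4586, -0.4174])) along -0.41137011 lat -0.27441572
(array([251.5, 279.4]), array([20.8, 29.6]), array([ 0.4814, -0.1725])) along -0.17339866999999998 lat -0.21221838999999995
```

View pics/a1.png

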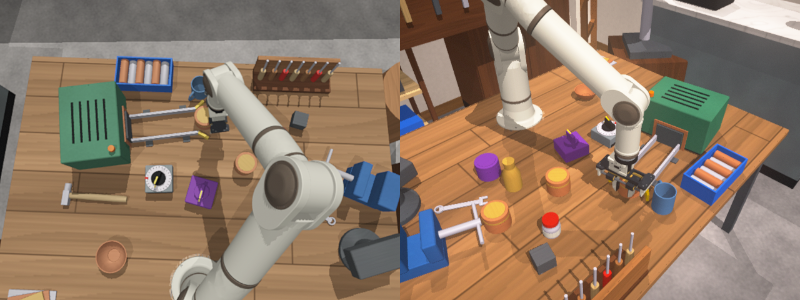

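The picture shows can A held in the cradle at the mouth (top half-size (204,115)) and nothing else moved. I'm pushing on into the lane.

>>> step_arm:
  moves: "0 0 0 0.025 -0.001 0 0.49;0 0 0 0.05 -0.002 0 0.49;0 0 0 0.075 -0.002 0 0.49;0 0 0 0.1 -0.002 0 0.49;0 0 0 0.125 -0.002 0 0.49;0 0 0 0.15 -0.002 0 0.49;0 0 0 0.175 -0.002 0 0.49;0 0 0 0.2 -0.002 0 0.49;0 0 0 0.225 -0.002 0 0.49;0 0 0 0.25 -0.002 0 0.49;0 0 0 0.2 -0.002 0 0.49;0 0 0 0.2 -0.002 -0.16 0.49"

```text
time: 4.58
position: [0.6463, 0.1092, 0.2614]
orientation: [-2.035, -2.386, 0.016]
force: [0.7, -0.7, 0.2]
grip_width: 0.045
gripper_force: 0.0
```

```bash
python3 - <<'E'
from h import *
rel([(.437,-.205,.155,29.4),(.437,-.205,.025,29.4)])
E
```

```text
now [0.6463 0.1092 0.2614] yaw 99.1 F [ 0.7 -0.7  0.2] w 0.045 t 4.575
-0.0027 0.0029 0.3872 -0.3466 -0.3214 -0.0849
-0.0027 0.0029 0.3872 -0.3462 -0.3195 0.0775
```

>>> step_arm:
  moves: "0 0 0.361 0 0 -0.085 0.49;0 0 0.361 -0.348 -0.334 -0.085 0.49;0 0 0.361 -0.348 -0.334 -0.085 0.49;0 0 0.361 -0.348 -0.334 -0.085 0.49;0 0 0.361 -0.348 -0.334 -0.085 0.49;0 0 0.361 -0.348 -0.334 -0.085 0.49;0 0 0.361 -0.348 -0.334 -0.085 0.49;0 0 0.361 -0.348 -0.334 -0.085 0.49;0 0 0.361 -0.348 -0.334 -0.085 0.49;0 0 0.361 -0.348 -0.334 -0.085 0.49"

```text
time: 5.82
position: [0.4307, -0.2026, 0.3346]
orientation: [-2.999, -0.932, -0.002]
force: [-0.3, -0.1, -0.2]
grip_width: 0.0452
gripper_force: 0.0
```

```bash
python3 - <<'E'
from h import *
from plant import camera
s=camera("scene")
for k in cans(s):print(k,'along',(k[2]-L0)@LD,'lat',(k[2]-L0)@LN)
rel([(.4266,-.208,.025,34),(.4805,-.1717,.025,34),(.6749-.0473*.829,-.041-.0473*.559,.025,34)])
E
```

```text
(array([150.5, 335.6]), array([24.4, 34.2]), array([ 0.4586, -0.4176])) along -0.41156747 lat -0.27444813999999995
(array([251.6, 279.3]), array([20.6, 29.4]), array([ 0.4813, -0.172 ])) along -0.17288906 lat -0.21223601999999994
now [ 0.4308 -0.2025  0.3345] yaw 34.56 F [0.7 0.1 0.3] w 0.0454 t 5.875
-0.0001 -0.0004 0.0031 -0.0084 0.0027 0.1644
-0.0001 -0.0004 0.0031 0.0728 0.0036 0.1645
-0.0001 -0.0004 0.0031 0.3065 0.0063 0.1648
```

>>> step_arm:
  moves: "0 0 0.003 -0.0084 0.003 0.1644 0.49;0 0 0.003 -0.0084 0.003 0.1644 0.49;0 0 0.003 -0.0084 0.003 0.1644 0.49;0 0 0.003 0.015 0.003 0.1644 0.49;0 0 0.003 0.045 0.003 0.1644 0.49;0 0 0.003 0.075 0.003 0.1644 0.49;0 0 0.003 0.105 0.004 0.1644 0.49;0 0 0.003 0.135 0.004 0.1644 0.49;0 0 0.003 0.165 0.005 0.1644 0.49;0 0 0.003 0.195 0.005 0.1644 0.49;0 0 0.003 0.225 0.006 0.1644 0.49;0 0 0.003 0.25 0.006 0.1644 0.49"

```text
time: 7.38
position: [0.6, -0.0939, 0.2067]
orientation: [3.003, 0.915, 0.007]
force: [-3.1, -2.2, 4.0]
grip_width: 0.0449
gripper_force: 2.3
```

>>> step_arm:
  moves: "0 0 0 0.025 0 0 0.49;0 0 0 0.05 0 0 0.49;0 0 0 0.05 0 0 0.49;0 0 0 0.0 0 0 0.49;0 0 0 -0.03 0 0 0.49;0 0 0 -0.03 0 -0.16 0.49;0 0 0 -0.03 0 -0.16 0.49;0 0 0 -0.03 0 -0.16 0.49;0 0 -0.361 -0.03 0.15 -0.16 0.49;0 0 -0.361 -0.03 0.15 -0.16 0.49;0 0 -0.361 -0.03 0.15 -0.16 0.49"

```text
time: 8.75
position: [0.6446, -0.2148, 0.33]
orientation: [2.633, 1.709, -0.002]
force: [-0.2, 0.8, -0.9]
grip_width: 0.0451
gripper_force: 0.0
```

```bash
python3 - <<'E'
from h import *
from plant import camera
for n in("scene","top"):
    for k in cans(camera(n)):print(k,'along',(k[2]-L0)@LD,'lat',(k[2]-L0)@LN)
p=L0-LD*.15
rel([(*p,.155,99.33),(*p,.025,99.33),(*L0,.025,99.33)])
E
```

```text
(array([150.5, 335.6]), array([23.5, 34.3]), array([ 0.4587, -0.4177])) along -0.41168235999999997 lat -0.27436566999999995
(array([356., 295.]), array([22. , 30.3]), array([ 0.6776, -0.0447])) along -0.07908965 lat 0.0021081500000000274
(array([248.2, 194.9]), array([24.1, 25.2]), array([0.634 , 0.2037])) along 0.17309903 lat -0.0006506899999999503
(array([344.8, 183. ]), array([23.9, 25.1]), array([ 0.6759, -0.0436])) along -0.0777286 lat 0.0006088999999999904
now [ 0.6438 -0.2098  0.33  ] yaw 66.0 F [-1.2  1.2  1.4] w 0.0451 t 8.85
-0.0003 -0.0003 -0.1852 0.1302 0.0011 -0.0037
-0.0003 -0.0003 -0.1852 0.1301 0.0013 0.1588
-0.0003 -0.0003 -0.1852 0.2867 -0.1017 0.1590
```

>>> step_arm:
  moves: "0 0 -0.185 0.13 0.001 0 0.49;0 0 -0.185 0.13 0.001 0 0.49;0 0 -0.185 0.13 0.001 0 0.49;0 0 -0.185 0.13 0.001 0 0.49;0 0 -0.185 0.13 0.001 0.159 0.49;0 0 -0.185 0.13 0.001 0.159 0.49;0 0 -0.185 0.13 0.001 0.159 0.49;0 0 -0.185 0.13 0.001 0.159 0.49"

```text
time: 9.85
position: [0.6879, -0.114, 0.2057]
orientation: [2.035, 2.391, 0.002]
force: [0.8, 0.0, 0.7]
grip_width: 0.0448
gripper_force: 0.0
```

```bash
python3 - <<'E'
from h import *
rel([(*(L0-LD*.14),.025,99.33),(*(L0+LD*.1),.025,99.33)])
E
```

```text
now [ 0.6879 -0.114   0.2057] yaw 99.19 F [0.8 0.  0.7] w 0.0448 t 9.85
0.0006 0.0001 -0.0008 0.0114 -0.0014 0.0033
0.0006 0.0001 -0.0008 0.3114 -0.0021 0.0032
```

>>> step_arm:
  moves: "0 0 -0.001 0.025 -0.001 0 0.49;0 0 -0.001 0.05 -0.001 0 0.49;0 0 -0.001 0.075 -0.001 0 0.49;0 0 -0.001 0.1 -0.002 0 0.49;0 0 -0.001 0.125 -0.002 0 0.49;0 0 -0.001 0.15 -0.002 0 0.49;0 0 -0.001 0.175 -0.002 0 0.49;0 0 -0.001 0.2 -0.002 0 0.49;0 0 -0.001 0.225 -0.002 0 0.49;0 0 -0.001 0.25 -0.002 0 0.49;0 0 -0.001 0.275 -0.002 0 0.49"

```text
time: 11.22
position: [0.65, 0.1022, 0.2036]
orientation: [2.03, 2.395, -0.004]
force: [0.7, -7.9, 4.0]
grip_width: 0.045
gripper_force: 4.0
```

>>> step_arm:
  moves: "0 0 0 -0.04 0 0 0.49;0 0 0 -0.04 0 -0.17 0.49;0 0 0 -0.04 0 -0.17 1;0 0 0 -0.04 0 -0.17 1;0 0 0 -0.04 0 -0.17 1"

```text
time: 11.85
position: [0.6547, 0.0731, 0.34]
orientation: [-2.027, -2.4, -0.002]
force: [-0.5, -0.2, 0.1]
grip_width: 0.0704
gripper_force: 0.0
```

```bash
python3 - <<'E'
from h import *
from plant import camera
for n in("scene","top"):
    for k in cans(camera(n)):print(k,'along',(k[2]-L0)@LD,'lat',(k[2]-L0)@LN)
C=np.array([.4578,-.4174]);u=np.array([-.5,-.866])
p=C-u*.085
rel([(*p,.16,60),(*p,.04,60),(*C,.04,60)])
E
```

```text
(array([150.5, 335.5]), array([24.5, 34.6]), array([ 0.4585, -0.4175])) along -0.41145258000000007 lat -0.27453060999999995
(array([492.2, 272.3]), array([24.3, 27.1]), array([ 0.4571, -0.417 ])) along -0.41073223999999997 lat -0.27583107999999995
(array([233.5, 196.7]), array([23.9, 25.5]), array([0.6279, 0.2412])) along 0.21109284 lat -0.0005914199999999467
(array([267.3, 192.8]), array([23.3, 25.4]), array([0.6417, 0.155 ])) along 0.12379369999999998 lat -0.0009465999999999121
now [0.6542 0.072  0.3376] yaw 99.58 F [0.5 0.1 0.1] w 0.0783 t 11.95
-0.0011 0.0001 0.2199 -0.4804 -0.2762 0.0001
-0.0011 0.0001 0.2199 -0.4805 -0.2757 0.1501
-0.0011 0.0001 0.2199 -0.5624 -0.3434 0.1502
```

>>> step_arm:
  moves: "0 0 0.22 -0.4804 -0.276 0 1;0 0 0.22 -0.4804 -0.276 0 1;0 0 0.22 -0.4804 -0.276 0 1;0 0 0.22 -0.4804 -0.276 0 1;0 0 0.22 -0.4804 -0.276 0 1;0 0 0.22 -0.4804 -0.276 0 1;0 0 0.22 -0.4804 -0.276 0 1;0 0 0.22 -0.4804 -0.276 0 1;0 0 0.22 -0.4804 -0.276 0.15 1;0 0 0.22 -0.4804 -0.276 0.15 1;0 0 0.22 -0.4804 -0.276 0.15 1;0 0 0.22 -0.4804 -0.276 0.15 1"

```text
time: 13.45
position: [0.5019, -0.3435, 0.2205]
orientation: [-2.721, -1.57, -0.001]
force: [0.4, -0.5, 0.8]
grip_width: 0.0918
gripper_force: 0.0
```

```bash
python3 - <<'E'
from h import *
from plant import camera
C=np.array([.4578,-.4173])
rel([(*C,.04,60)])
w=camera("wrist");cv2.imwrite("pics/w1.png",w["img"][:,:,::-1]);np.savez("w1.npz",**w)
print(proj(w,(*C,.07)))
for k in cans(w,(17,80,130)): print(k)
E
```

```text
now [ 0.5019 -0.3435  0.2205] yaw 59.99 F [ 0.4 -0.5  0.8] w 0.0918 t 13.45
0.0001 -0.0003 -0.0001 -0.1075 -0.0016 0.0030
[315.96548488 533.54887821]
```

View pics/w1.png

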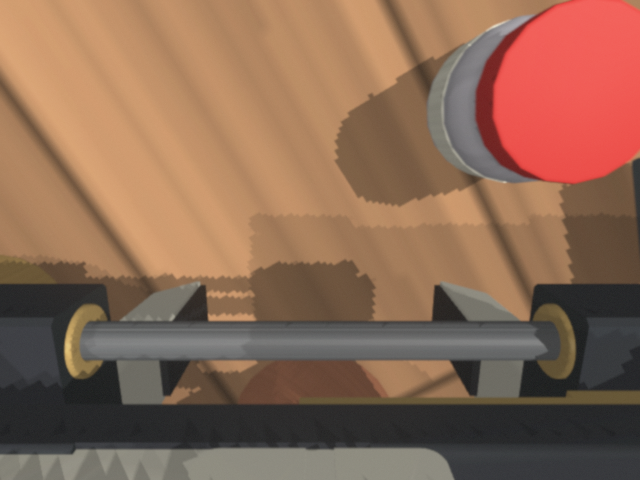

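The wrist view shows can C, spanning columns 240-385, centred between the open fingers whose inner edges are at columns 205 and 435. I'm sliding in slowly.

>>> step_arm:
  moves: "0 0 0 -0.03 -0.0016 0 1;0 0 0 -0.05 -0.0016 0 1;0 0 0 -0.065 -0.0016 0 1;0 0 0 -0.08 -0.0016 0 1;0 0 0 -0.095 -0.0016 0 1;0 0 0 -0.11 -0.0016 0 1;0 0 0 -0.11 -0.0016 0 1"
  force: 12

```text
time: 14.38
position: [0.4549, -0.421, 0.2195]
orientation: [2.723, 1.566, -0.001]
force: [0.4, 0.1, -0.8]
grip_width: 0.0917
gripper_force: 0.0
```

```bash
python3 - <<'E'
from h import *
rel([(.4578,-.4173,.04,60)])
E
```

```text
now [ 0.4549 -0.421   0.2195] yaw 59.8 F [ 0.4  0.1 -0.8] w 0.0917 t 14.375
-0.0001 0.0002 -0.0011 0.0059 0.0008 0.0019
```

>>> step_arm:
  moves: "0 0 0 0 0 0 0.9;0 0 0 0 0 0 0.9;0 0 0 0 0 0 0.9;0 0 0 0 0 0 0.9"
  force: 18

```text
time: 14.88
position: [0.4555, -0.4194, 0.2195]
orientation: [-2.72, -1.569, 0.001]
force: [-3.1, 0.6, 0.2]
grip_width: 0.0879
gripper_force: 18.0
```

>>> step_arm:
  moves: "0 0 0 0.015 0 0.001 0.9;0 0 0 0.04 -0.005 0.001 0.9;0 0 0 0.07 -0.01 0.001 0.9;0 0 0 0.1 -0.018 0.001 0.9;0 0 0 0.125 -0.025 0.001 0.9;0 0 0 0.15 -0.035 0.001 0.9;0 0 0 0.175 -0.046 0.001 0.9;0 0 0 0.2 -0.05 0.001 0.9;0 0 0 0.23 -0.05 0.001 0.9;0 0 0 0.26 -0.05 0.001 0.9;0 0 0 0.29 -0.05 0.001 0.9;0 0 0 0.32 -0.05 0.001 0.9"

```text
time: 16.38
position: [0.5493, -0.1786, 0.2195]
orientation: [2.722, 1.566, -0.004]
force: [-3.3, -6.0, 7.6]
grip_width: 0.0875
gripper_force: 18.0
```

```bash
python3 - <<'E'
from h import *
p=L0-LD*.085
rel([(*p,.04,60)])
E
```

```text
now [ 0.5493 -0.1786  0.2195] yaw 59.84 F [-3.3 -6.   7.6] w 0.0875 t 16.375
0.0001 0.0009 -0.0009 0.2179 0.0573 0.0013
```

>>> step_arm:
  moves: "0 0 0 0.03 0.008 0 0.9;0 0 0 0.06 0.016 0 0.9;0 0 0 0.09 0.024 0 0.9;0 0 0 0.12 0.032 0 0.9;0 0 0 0.15 0.04 0 0.9;0 0 0 0.18 0.048 0 0.9;0 0 0 0.2 0.053 0 0.9;0 0 0 0.215 0.057 0 0.9;0 0 0 0.215 0.057 0 0.9;0 0 0 0.215 0.057 0 1;0 0 0 0.215 0.057 0 1;0 0 0 0.215 0.057 0 1"

```text
time: 17.88
position: [0.6748, -0.0516, 0.2185]
orientation: [-2.721, -1.569, 0.001]
force: [-0.0, 0.0, -0.2]
grip_width: 0.092
gripper_force: 0.0
```

```bash
python3 - <<'E'
from h import *
p=L0-LD*.165
rel([(*p,.15,99.33)])
E
```

```text
now [ 0.6748 -0.0516  0.2185] yaw 59.95 F [-0.   0.  -0.2] w 0.092 t 17.875
-0.0003 -0.0002 -0.2188 -0.0754 0.0646 -0.1369
```

>>> step_arm:
  moves: "0 0 0 0 0 -0.03 1;0 0 0 0 0 -0.08 1;0 0 0 0 0 -0.137 1;0 0 -0.219 -0.0754 0.0646 -0.137 0.49;0 0 -0.219 -0.0754 0.0646 -0.137 0.49;0 0 -0.219 -0.0754 0.0646 -0.137 0.49;0 0 -0.219 -0.0754 0.0646 -0.137 0.49;0 0 -0.219 -0.0754 0.0646 -0.137 0.49;0 0 -0.219 -0.0754 0.0646 -0.137 0.49"

```text
time: 19.0
position: [0.6897, -0.1302, 0.3295]
orientation: [2.036, 2.392, 0.001]
force: [0.1, -0.8, -0.5]
grip_width: 0.0454
gripper_force: 0.0
```

```bash
python3 - <<'E'
from h import *
from plant import camera
for n in("scene","top"):
    for k in cans(camera(n)):print(k,'along',(k[2]-L0)@LD,'lat',(k[2]-L0)@LN)
rel([(*(L0-LD*.165),.025,99.33),(*(L0),.025,99.33)])
E
```

```text
(array([399.4, 244.8]), array([17.6, 27.5]), array([0.6434, 0.1526])) along 0.12114981 lat 0.0003419200000000164
(array([233.5, 196.7]), array([24. , 25.4]), array([0.6279, 0.2412])) along 0.21109284 lat -0.0005914199999999467
(array([267.6, 193. ]), array([24.2, 25.3]), array([0.6411, 0.1542])) along 0.12310151999999999 lat -0.001668359999999952
(array([346. , 182.3]), array([23.4, 24.8]), array([ 0.678 , -0.0467])) along -0.08112809 lat 0.0021786700000000925
now [ 0.6897 -0.1301  0.3291] yaw 99.27 F [-0.3  0.3  0.8] w 0.0449 t 19.1
0.0001 0.0001 -0.0003 0.0004 -0.0003 0.1576
0.0001 0.0001 -0.0003 0.2067 -0.0005 0.1575
```

>>> step_arm:
  moves: "0 0 0 0 0 0.1575 0.49;0 0 0 0 0 0.1575 0.49;0 0 0 0 0 0.1575 0.49;0 0 0 0.02 0 0.1575 0.49;0 0 0 0.04 0 0.1575 0.49;0 0 0 0.065 0 0.1575 0.49;0 0 0 0.09 0 0.1575 0.49;0 0 0 0.115 0 0.1575 0.49;0 0 0 0.14 0 0.1575 0.49;0 0 0 0.165 0 0.1575 0.49;0 0 0 0.19 0 0.1575 0.49;0 0 0 0.205 0 0.1575 0.49"

```text
time: 20.6
position: [0.6645, 0.0304, 0.2057]
orientation: [2.029, 2.388, -0.001]
force: [0.9, -12.9, 7.3]
grip_width: 0.0449
gripper_force: 6.3
```

>>> step_arm:
  moves: "0 0 0 0.006 0 0 0.49;0 0 0 0.01 0 0 0.49;0 0 0 0.01 0 0 0.49"

```text
time: 20.98
position: [0.6635, 0.0363, 0.2057]
orientation: [2.031, 2.386, -0.002]
force: [0.2, -10.6, 6.5]
grip_width: 0.0449
gripper_force: 5.4
```

>>> step_arm:
  moves: "0 0 0 0.005 0 0 0.49;0 0 0 0.01 0 0 0.49;0 0 0 0.01 0 0 0.49"

```text
time: 21.35
position: [0.6623, 0.0443, 0.2057]
orientation: [2.031, 2.386, -0.001]
force: [2.3, -10.3, 7.4]
grip_width: 0.0449
gripper_force: 5.3
```

>>> step_arm:
  moves: "0 0 0 0.004 0 0 0.49;0 0 0 0.004 0 0 0.49"

```text
time: 21.6
position: [0.6618, 0.0471, 0.2057]
orientation: [2.031, 2.385, -0.002]
force: [2.2, -11.0, 7.1]
grip_width: 0.0451
gripper_force: 5.6
```

>>> step_arm:
  moves: "0 0 0 0.003 0 0 0.49;0 0 0 0.003 0 0 0.49"

```text
time: 21.85
position: [0.6615, 0.0493, 0.2057]
orientation: [2.031, 2.385, -0.002]
force: [1.3, -11.0, 6.3]
grip_width: 0.0448
gripper_force: 5.8
```

>>> step_arm:
  moves: "0 0 0 0.003 0 0 0.49;0 0 0 0.003 0 0 0.49"

```text
time: 22.1
position: [0.6611, 0.0516, 0.2057]
orientation: [2.031, 2.385, -0.002]
force: [1.4, -11.5, 6.5]
grip_width: 0.0451
gripper_force: 5.8
```

>>> step_arm:
  moves: "0 0 0 0.003 0 0 0.49;0 0 0 0.003 0 0 0.49"

```text
time: 22.35
position: [0.6609, 0.0531, 0.2057]
orientation: [2.031, 2.383, -0.004]
force: [1.8, -13.0, 7.3]
grip_width: 0.0452
gripper_force: 6.5
```

```bash
python3 - <<'E'
from h import *
from plant import camera
for n in("scene","top"):
    c=camera(n)
    for k in cans(c):print(k,'along',(k[2]-L0)@LD,'lat',(k[2]-L0)@LN)
    (u0,v0,u1,v1)=((190,150,350,250) if n=="top" else (370,180,530,280))
    cv2.imwrite(f"pics/l_{n}.png",cv2.resize(c["img"][v0:v1,u0:u1,::-1],None,fx=2.4,fy=2.4,interpolation=cv2.INTER_CUBIC))
cv2.imwrite("pics/lane.png",cv2.hconcat([cv2.imread("pics/l_top.png"),cv2.imread("pics/l_scene.png")]))
E
```

```text
(array([221.6, 198.1]), array([24. , 25.3]), array([0.6227, 0.2714])) along 0.24173711999999997 lat -0.0008273599999999298
(array([255.7, 194.6]), array([23.8, 25.4]), array([0.6355, 0.1846])) along 0.15400799999999998 lat -0.002266600000000004
```

View pics/lane.png

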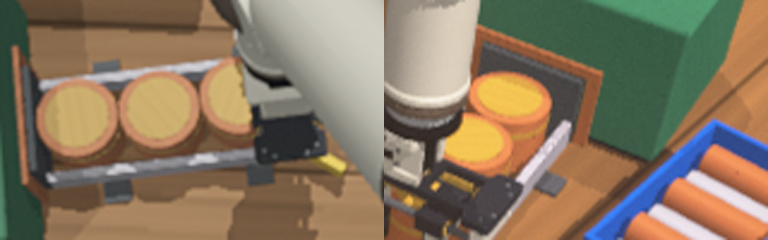

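The picture shows three cans in single file. The first is at the dark gate plate (crop left (78,118)), and I'm confirming that contact by force.

>>> step_arm:
  moves: "0 0 0 0.003 0 0 0.49;0 0 0 0.003 0 0 0.49"

```text
time: 22.7
position: [0.6608, 0.0535, 0.2057]
orientation: [2.032, 2.381, -0.006]
force: [2.4, -15.8, 7.4]
grip_width: 0.0451
gripper_force: 8.0
```

>>> step_arm:
  moves: "0 0 0 0.003 0 0 0.49;0 0 0 0.003 0 0 0.49"

```text
time: 22.95
position: [0.6608, 0.054, 0.2057]
orientation: [2.032, 2.378, -0.009]
force: [3.4, -19.5, 8.5]
grip_width: 0.0452
gripper_force: 9.4
```

>>> step_arm:
  moves: "0 0 0 -0.01 0 0 0.49;0 0 0 -0.03 0 0 0.49;0 0 0 -0.03 0 -0.08 0.49;0 0 0 -0.03 0 -0.16 0.49;0 0 0 -0.03 0 -0.24 0.49;0 0 0 0.11 -0.29 -0.24 0.49;0 0 0 0.11 -0.29 -0.24 0.49;0 0 0 0.11 -0.29 -0.24 0.49;0 0 0 0.11 -0.29 -0.24 0.49;0 0 0 0.11 -0.29 -0.24 0.49;0 0 0 0.11 -0.29 -0.24 0.49;0 0 0 0.11 -0.29 -0.24 0.49"

```text
time: 24.45
position: [0.416, 0.1113, 0.3949]
orientation: [2.034, 2.394, 0.002]
force: [-1.0, -0.2, -0.0]
grip_width: 0.045
gripper_force: 0.0
```

```bash
python3 - <<'E'
from h import *
from plant import camera
rel([])
for n in("scene","top"):
    c=camera(n)
    for k in cans(c):print(k,'along',(k[2]-L0)@LD,'lat',(k[2]-L0)@LN)
w=camera("wrist");cv2.imwrite("pics/w2.png",w["img"][:,:,::-1]);np.savez("w2.npz",**w)
print(proj(w,(.4055,.176,.053)))
E
```

```text
now [0.416  0.1113 0.3949] yaw 99.3 F [-1.  -0.2 -0. ] w 0.045 t 24.45
(array([389.4, 258.6]), array([18.7, 28. ]), array([0.6568, 0.0974])) along 0.06450630999999998 lat 0.0046171200000000925
(array([405.1, 237.8]), array([17. , 26.9]), array([0.6373, 0.183 ])) along 0.15213733999999998 lat -0.000749719999999978
(array([221.6, 198.1]), array([24. , 25.3]), array([0.6227, 0.2714])) along 0.24173711999999997 lat -0.0008273599999999298
(array([289.6, 188.8]), array([23.9, 25.3]), array([0.6546, 0.0983])) along 0.06575105 lat 0.0025920500000000037
[320.85032767 135.64591498]
```

View pics/w2.png

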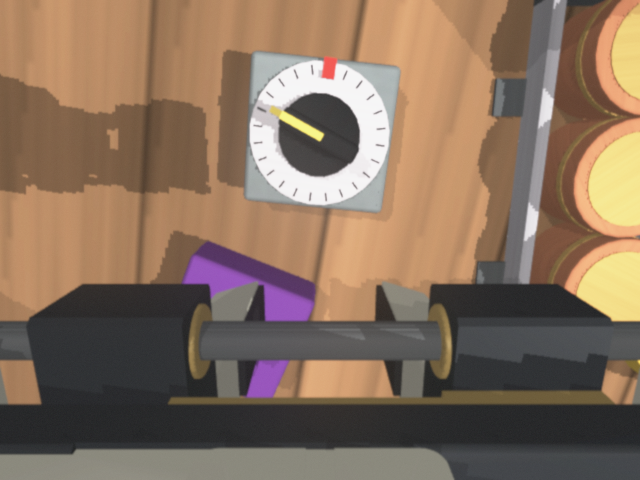

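The wrist view shows the dial ring centred at about (320,133), the pointer pointing left-up to (262,107) and the red mark at (329,68). The cans stand in a row on the right.

```bash
cat > dw.py <<'E'
from h import *
def dialw(w,box,r0=None,verbose=True):
    hsv=cv2.cvtColor(w["img"],cv2.COLOR_RGB2HSV); x0,y0,x1,y1=box
    def pts(lo,hi): return np.argwhere(cv2.inRange(hsv[y0:y1,x0:x1],lo,hi))[:,::-1].astype(np.float32).reshape(-1,2)+np.float32([x0,y0])
    m=cv2.inRange(hsv[y0:y1,x0:x1],(0,0,200),(180,40,255)); k=max(cv2.findContours(m,cv2.RETR_EXTERNAL,cv2.CHAIN_APPROX_NONE)[0],key=cv2.contourArea)
    e=cv2.fitEllipse(cv2.convexHull(k)); ring=np.array(e[0])+[x0,y0]
    red=np.r_[pts((0,170,120),(6,255,255)),pts((175,170,120),(180,255,255))]; yel=pts((24,140,120),(34,255,255))
    c=onz(w,ring,.053); mk=onz(w,red.mean(0),.053)-c
    v=cv2.fitLine(yel,cv2.DIST_HUBER,0,.01,.01).ravel()[:2]; ym=yel.mean(0)
    d=onz(w,ym+v*20,.093)-onz(w,ym-v*20,.093)
    far=yel[np.argmax(np.linalg.norm(yel-ring,axis=1))]; tp=onz(w,far,.06)-c
    print('ring',ring,e[1],c,'n',len(red),len(yel))
    A=lambda q:np.degrees(np.arctan2(q[1],q[0]))
    print('mark',red.mean(0),A(mk),np.linalg.norm(mk),'bar line',A(d),'tip',far,A(tp),np.linalg.norm(tp[:2]))
E
python3 -c "
from dw import *
np.set_printoptions(precision=4,suppress=True)
w=dict(np.load('w2.npz'));dialw(w,(235,45,405,215))"
```

```text
dw.py:8: RuntimeWarning: Mean of empty slice.
  c=onz(w,ring,.053); mk=onz(w,red.mean(0),.053)-c
  ret = um.true_divide(
Traceback (most recent call last):
  File "dw.py", line 9, in dialw
    v=cv2.fitLine(yel,cv2.DIST_HUBER,0,.01,.01).ravel()[:2]; ym=yel.mean(0)
      ~~~~~~~~~~~^^^^^^^^^^^^^^^^^^^^^^^^^^^^^^
cv2.error: OpenCV(4.12.0) /io/opencv/modules/imgproc/src/linefit.cpp:50: error: (-215:Assertion failed) count > 0 in function 'fitLine2D_wods'
```

```bash
sed -i 's/(0,170,120),(6,/(0,120,120),(7,/; s/(175,170,120)/(174,120,120)/; s/(24,140,120),(34/(22,90,120),(36/' dw.py
python3 -c "
from dw import *
np.set_printoptions(precision=4,suppress=True)
w=dict(np.load('w2.npz'))
h=cv2.cvtColor(w['img'],cv2.COLOR_RGB2HSV);print(h[68,329],h[126,305],h[110,275],h[140,262])
dialw(w,(235,45,405,215))"
```

```text
[  1 165 243] [ 29 109 247] [ 25 137 220] [165   2 242]
ring [319.239  132.1572] (139.87242126464844, 144.63250732421875) [0.4039 0.1783 0.053 ] n 250 561
mark [328.86  66.8 ] 90.56080956916901 0.04577631799919754 bar line -19.610672548797044 tip [270. 109.] 164.8041052707749 0.03882252553785018
```

```bash
python3 -c "
from h import *
rel([(.4043,.178,.217,160.4),(.4043,.178,.066,160.4)])"
```

```text
now [0.4157 0.1113 0.3944] yaw 99.29 F [ 0.6 -0.1 -0.2] w 0.0448 t 24.6
0.0002 -0.0004 -0.3395 0.0846 -0.0006 -0.0006
0.0002 -0.0004 -0.3395 0.0844 -0.0006 0.1882
```

>>> step_arm:
  moves: "0 0 -0.3395 0.0845 -0.0006 0 0.49;0 0 -0.3395 0.0845 -0.0006 0 0.49;0 0 -0.3395 0.0845 -0.0006 0 0.49;0 0 -0.3395 0.0845 -0.0006 0 0.49;0 0 -0.3395 0.0845 -0.0006 0 0.49;0 0 -0.3395 0.0845 -0.0006 0 0.49;0 0 -0.3395 0.0845 -0.0006 0 0.49;0 0 -0.3395 0.0845 -0.0006 0.12 0.49;0 0 -0.3395 0.0845 -0.0006 0.17 0.49;0 0 -0.3395 0.0845 -0.0006 0.187 0.49;0 0 -0.3395 0.0845 -0.0006 0.187 0.49;0 0 -0.3395 0.0845 -0.0006 0.187 0.49"

```text
time: 26.1
position: [0.4035, 0.1784, 0.2446]
orientation: [-0.536, -3.095, -0.001]
force: [0.7, 0.4, -0.7]
grip_width: 0.045
gripper_force: 0.0
```

```bash
python3 -c "
from h import *
rel([(.4043,.178,.066,160.4),(.4043,.178,.066,90.6)])
print(__import__('plant').sense()['qpos'])"
```

```text
now [0.4035 0.1784 0.2446] yaw 160.34 F [ 0.7  0.4 -0.7] w 0.045 t 26.1
0.0001 -0.0002 -0.0004 -0.0010 -0.0001 0.0008
-0.0001 -0.0002 0.3874 -0.0010 -0.0001 0.0008
[ 0.25387371  0.50724019 -0.86548182  2.16751829  0.59429142  0.72014216
  0.21278932]
```

>>> step_arm:
  moves: "0 0 0 0 0 0 0.1;0 0 0 0 0 0 0.1;0 0 0 0 0 0 0.1;0 0 0 0 0 0 0.1;0 0 0 0 0 0 0.1"
  force: 12

```text
time: 26.72
position: [0.4034, 0.178, 0.2451]
orientation: [0.534, 3.096, -0.0]
force: [-0.3, -1.3, 2.2]
grip_width: 0.0139
gripper_force: 12.0
```

>>> step_arm:
  moves: "0 0 0.04 0 0 0 0.1;0 0 0.085 0 0 0 0.1;0 0 0.13 0 0 0 0.1;0 0 0.175 0 0 0 0.1;0 0 0.22 0 0 0 0.1;0 0 0.265 0 0 0 0.1;0 0 0.31 0 0 0 0.1;0 0 0.35 0 0 0 0.1;0 0 0.375 0 0 0 0.1;0 0 0.388 0 0 0 0.1;0 0 0.388 0 0 0 0.1;0 0 0.388 0 0 0 0.1"

```text
time: 28.22
position: [0.4042, 0.1785, 0.2451]
orientation: [2.208, 2.234, 0.004]
force: [5.3, 1.3, -4.9]
grip_width: 0.0141
gripper_force: 12.0
```

>>> step_arm:
  moves: "0 0 0 0 0 0 0.5;0 0 0 0 0 0 0.5;0 0 0 0 0 0 0.5;0 0 0 0 0 -0.06 0.5;0 0 0 -0.08 0 -0.14 0.5;0 0 0 -0.085 0 -0.19 0.5;0 0 0 -0.085 0 -0.19 0.5;0 0 0 -0.085 0 -0.19 0.5;0 0 0 -0.085 0 -0.19 0.5"

```text
time: 29.35
position: [0.4033, 0.1105, 0.3957]
orientation: [-2.207, -2.233, 0.003]
force: [-1.3, -0.6, -0.9]
grip_width: 0.0459
gripper_force: 0.0
```

```bash
python3 - <<'E'
from dw import *
from plant import camera
np.set_printoptions(precision=4,suppress=True)
rel([])
w=camera("wrist");cv2.imwrite("pics/w3.png",w["img"][:,:,::-1]);np.savez("w3.npz",**w)
u=proj(w,(.404,.178,.053)).astype(int);print(u)
dialw(w,(max(u[0]-85,0),max(u[1]-90,0),u[0]+85,u[1]+83))
E
```

```text
now [0.4033 0.1105 0.3957] yaw 90.69 F [-1.3 -0.6 -0.9] w 0.0459 t 29.35
[323 132]
ring [324.12   131.6617] (139.5890655517578, 144.6302490234375) [0.4043 0.1784 0.053 ] n 235 556
mark [323.9787  65.4085] 90.92382569269249 0.04595749001029396 bar line -89.16152068310168 tip [321.  77.] 94.2569293749606 0.037404099398756656
```

View pics/w3.png

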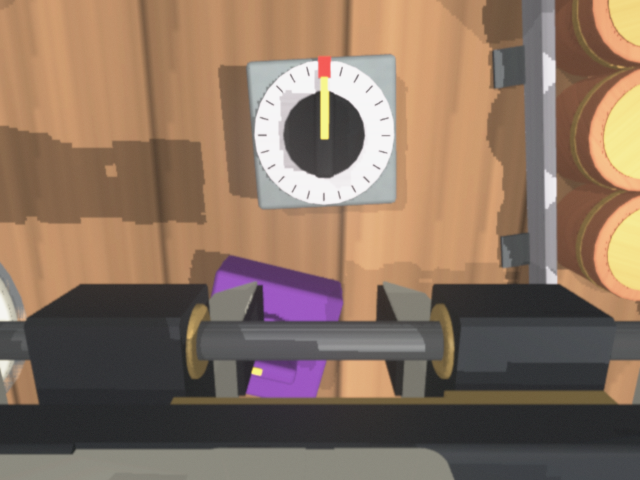

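The pointer, from (324,138) to (324,78), points straight at the red mark at (324,65): bar at 90.8°, mark at 90.9°. Last check of the cans and bystanders, then I hand in.

```bash
python3 - <<'E'
from h import *
from plant import camera,close_job
P=[]
for n in("scene","top"):
    c=camera(n)
    for k in cans(c):print(n,k[2],'along',(k[2]-L0)@LD,'lat',(k[2]-L0)@LN)
    if n=="top":
        o=np.load("top0.npz")["img"]
        for nm,(x,y,r) in dict(tin=(447,215,18),block=(479,192,18),jug=(440,312,18),wrench=(505,337,30),hammer=(150,314,45),mug=(319,138,18)).items():
            a=o[y-r:y+r,x-r:x+r].astype(int);b=c["img"][y-r:y+r,x-r:x+r].astype(int);print(nm,abs(a-b).mean().round(2))
print(close_job())
E
```

```text
scene [0.6567 0.0974] along 0.06452252 lat 0.004518439999999993
scene [0.6372 0.1829] along 0.15205486999999998 lat -0.0008646099999999671
top [0.6227 0.2714] along 0.24173711999999997 lat -0.0008273599999999298
top [0.6356 0.1846] along 0.15399178999999996 lat -0.0021679199999999066
top [0.6546 0.0984] along 0.06584973000000001 lat 0.002608260000000003
tin 6.56
block 6.12
jug 16.12
wrench 7.49
hammer 6.19
mug 5.95
the job is handed in; nothing more can be done
None
```

The job is handed in: the three canisters stand in single file against the gate, about 88 mm apart (touching), and the dial pointer is within 0.2° of the red mark. The tin, block, wrench, hammer and mug look unmoved. The jug's patch of the overhead picture changed more than theirs; I put that down to the arm or its shadow but did not check it.

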